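Close the bead jars from one pile of lids

ROBOT

A 6-joint arm with a two-finger parallel gripper is mounted at the origin on a cart in front of the work surface, level with it; the furniture and walls round the work are solid. World frame = base frame: x ahead of the robot, y to its left, z up, the work surface at z = 0. Lengths are in m, angles in degrees, forces in N, time in s.
With the tool pointing down it reaches from about 0.4 to 0.825 m from the base axis. Payload 7 kg.
Tool frame: the origin (TCP) lies on the centre line of the jaws, within the pads' length; the fingertips stand 22 mm ahead of it and the grasp point (between the pads) lies 3 mm ahead of it; z points along the fingers, y is the line along which they close (so a half turn about z gives the same grasp; the last joint's range is limited). The gripper opens to 88 mm and grips with 3 to 60 N. Pads are 19 mm wide; open, the fingers measure 130 mm over their backs; the gripper's body (78 mm by 193 mm) begins 47 mm behind the grasp point.
Start: joints at [-52.764, 20.546, 0.682, 0, -70.136, -16.507], TCP at [0.239, -0.631, 0.249] pointing down, gripper open.
Joint ranges: [-176.03, 176.03], [-82.01, 121.73], [-58.28, 71.71], [-173.87, 95.51], [-174.79, -0.11], [-173.66, 173.66]. Speed limits (degrees/s): [136.94, 136.94, 172.46, 180, 180, 180].

INTERFACE

Orientations are given as [roll, pitch, yaw] about the fixed x, y, z axes, in that order (R = Rz(yaw) Ry(pitch) Rx(roll)).
In Python, from plant import get_state, cams, r gives the robot as it stands.
- The arm moves only by the tool apply_moves, never from a script. Its argument "targets" is a list of rows, each an object with "dp": the shift along the world's x, y, z in m, a list of three; "yaw": the turn about the world's z in degrees. In form: [{"dp": [x, y, z], "yaw": yaw}, ...]. A call has 1 to 20 rows; each row is the pose to reach, as a shift and turn from the pose commanded when the call began; what a row does not reach only later rows make up. A row lasts 1/12 s, in which the tool goes at most 41.7 mm and 7.16 degrees, less where a joint would pass 70% of its speed; a pose out of reach is approached as far as the arm can. A call with a gripper value outside its range is refused whole. "grip" is the gripper command: -1 is fully open, 1 is shut, values between are in proportion, set as the call begins (left out, the last holds). The fingers move at their own pace and stop on an object; "squeeze" is the grip in N (left out, the last holds). Time passes only in rows, so rows that repeat a pose let the fingers close. It gives the time, the measured TCP pose, the force, the opening and the grip force at its end, in the units of the state.
- get_state(): the state, without advancing time (a new reading comes with each control period).
- cams.capture(name): name is "scene" or "side" or "wrist"; returns a dict with "image" (384x512x3 uint8, red, green, blue), "range_z" (384x512 float32, m along the optical axis (not along the pixel's ray), 0 where there is no reading), "fx", "fy", "cx", "cy" (pixels), "R" (3x3) and "t" (3): a world point X has camera coordinates R X + t; the wrist camera has in their place "T_tool_cam" (4x4, takes a point from camera to tool coordinates, whose origin is the TCP and whose axes are the flange's). Camera axes: x right, y down, z forward; pixel columns grow to the right and rows downward; lengths in m; the calibration is good to about 2 mm. A picture is of the moment at which its call begins: read the wrist's pose just before it.
- r.close_job(): hands the job in; it is judged then, once.
The state is a dict: "time_s": time; "joints": joint angles; "qd": joint speeds; "joint_torque": joint torques, N m; "tcp_pos": TCP position; "eef_rot": TCP orientation; "contact_force": force on the tool from outside, world axes, zero at the start; "moment": the same for the moment, N m; "gripper_width": finger opening in m; "gripper_force": force on a finger pad.
Only numpy, scipy, OpenCV 4.12 (cv2) and the standard library are available. Lean on these libraries where they do the work, as an engineer would, in place of code of your own. Each camera call takes 0.05 s, during which the arm holds its last target. There are 200 camera calls.

TASK

Work is over and the four open bead jars must be closed: their wooden lids lie in one pile. Take the pile apart and put each lid on the jar of its own shape and size, so that it sits level and fully home, its plug in the jar's mouth and its rim resting on the jar all round. Leave the jars standing where they are, tip none of them, and do not disturb the glue bottle and the copper wire spool beside them.

Things in the scene. Friction and masses are not known exactly. Their poses are not given: they have to be found in the camera images.
- lid_large_square: large square pale wooden jar lid, 24 mm high, flat top with a thin dark line near its edge; at the start undermost in the pile, on the table. Upper half (z 12 to 24 mm): flange 68 x 68 mm, sides along x and y: grip its rim. Lower half: tapered plug, 52 x 52 mm under the flange, 42 x 42 mm at its foot. Origin: centre of the plug's underside; z up.
- lid_large_round: large round pale wooden jar lid, 24 mm high, flat top with a thin dark line near its edge; at the start second from below in the pile, resting on the large square lid. Upper half (z 12 to 24 mm): flange 58 mm in diameter: grip its rim. Lower half: tapered plug, 42 mm in diameter under the flange, 32 mm in diameter at its foot. Origin: centre of the plug's underside; z up.
- lid_small_square: small square pale wooden jar lid, 24 mm high, flat top with a thin dark line near its edge; at the start third from below in the pile, resting on the large round lid. Upper half (z 12 to 24 mm): flange 48 x 48 mm, sides along x and y: grip its rim. Lower half: tapered plug, 32 x 32 mm under the flange, 22 x 22 mm at its foot. Origin: centre of the plug's underside; z up.
- lid_small_round: small round pale wooden jar lid, 24 mm high, flat top with a thin dark line near its edge; at the start on top of the pile, resting on the small square lid. Upper half (z 12 to 24 mm): flange 38 mm in diameter: grip its rim. Lower half: tapered plug, 22 mm in diameter under the flange, 12 mm in diameter at its foot. Origin: centre of the plug's underside; z up.
- jar_large_square: large square open white ceramic jar, loose on the table, 78 mm high, 65 x 65 mm outside, mouth 58 x 58 mm, sides along x and y, corners rounded; steel beads up to 20 mm below the rim. Origin: centre of its underside; z up. With its lid home the lid's origin is 66 mm above the jar's.
- jar_large_round: large round open white ceramic jar, loose on the table, 66 mm high, 55 mm in diameter outside, mouth 48 mm in diameter; steel beads up to 20 mm below the rim. Origin: centre of its underside; z up. With its lid home the lid's origin is 54 mm above the jar's.
- jar_small_square: small square open white ceramic jar, loose on the table, 56 mm high, 45 x 45 mm outside, mouth 38 x 38 mm, sides along x and y, corners rounded; steel beads up to 20 mm below the rim. Origin: centre of its underside; z up. With its lid home the lid's origin is 44 mm above the jar's.
- jar_small_round: small round open white ceramic jar, loose on the table, 48 mm high, 35 mm in diameter outside, mouth 28 mm in diameter; steel beads up to 20 mm below the rim. Origin: centre of its underside; z up. With its lid home the lid's origin is 36 mm above the jar's.
- glue_bottle: bystander: white craft glue bottle with a red nozzle, 40 mm in diameter, 126 mm high, loose. Origin: centre of its underside.
- spool_copper: bystander: small spool of copper wire, 36 mm in diameter, 45 mm high, loose. Origin: centre of its underside.
Not all that is in view belongs to the job. Leave any red look-alike of the lid_small_round alone.

How it is judged (in metres and radians):
At the end, for the whole second after the job is handed in: Each lid is home on the jar of its own shape and size: within 6 mm of the jar's axis, within 2.5 mm of its seated height and level within 4 degrees; every jar stands upright on the table within 40 mm of where it stood; lids and jars are at rest (horizontal distance between lid_large_square and jar_large_square below 0.006 m and z of lid_large_square in the frame of jar_large_square between 0.0635 and 0.0685 m and angle between each of lid_large_square, jar_large_square, lid_large_round, jar_large_round, lid_small_square, jar_small_square, lid_small_round, jar_small_round's own z axis and vertical below 0.07 rad and height (world z) of each of jar_large_square, jar_large_round, jar_small_square, jar_small_round below 0.005 m and distance of each of jar_large_square, jar_large_round, jar_small_square, jar_small_round from where it was at the start of the episode below 0.04 m and linear speed of each of lid_large_square, jar_large_square, lid_large_round, jar_large_round, lid_small_square, jar_small_square, lid_small_round, jar_small_round below 0.02 m/s and horizontal distance between lid_large_round and jar_large_round below 0.006 m and z of lid_large_round in the frame of jar_large_round between 0.0515 and 0.0565 m and horizontal distance between lid_small_square and jar_small_square below 0.006 m and z of lid_small_square in the frame of jar_small_square between 0.0415 and 0.0465 m and horizontal distance between lid_small_round and jar_small_round below 0.006 m and z of lid_small_round in the frame of jar_small_round between 0.0335 and 0.0385 m); the robot touches nothing.
It fails at once if a jar is tipped (by more than about 23 degrees) (angle between any of jar_large_square, jar_large_round, jar_small_square, jar_small_round's own z axis and vertical above 0.4 rad).
It fails at once if the glue bottle or the copper wire spool is pushed by more than 30 mm (distance of any of glue_bottle, spool_copper from where it was at the start of the episode above 0.03 m).
It also fails if it takes over 93 s, if anything falls off the work surface, if the arm or the gripper's body presses on something with over 40 N, if the wrist force passes 120 N, or if a joint passes its speed limit or range.

## Working session

There is one attempt and no reset: what is moved stays moved. The work goes in short steps, Python scripts to look and compute and a tool call to move; the robot and the scene stay as the last step left them, time stands still between calls to the robot, and variables do not carry over. Pictures are saved under pics/ and viewed, at most 14 in all, crops included, and the job is handed in when it is done.

Besides the shell and the picture viewer there is one more tool, called after "Emit:" as name(argument=value, ...), one argument or row to a line, values as JSON. apply_moves: Moves the arm, as the interface text tells. Its arguments: {"type":"object","properties":{"targets":{"type":"array","items":{"type":"object","properties":{"dp":{"type":"array","items":{"type":"number"}},"yaw":{"type":"number"}}}},"grip":{"type":"number"},"squeeze":{"type":"number"}},"required":["targets"]}

```bash
ls; mkdir -p pics; cat > h.py <<'E'
import numpy as np, cv2, json
from plant import get_state, cams, r
def cap(n):
    s=get_state(); c=cams.capture(n); 
    if 'R' not in c:
        from scipy.spatial.transform import Rotation as Ro
        T=np.eye(4); T[:3,:3]=Ro.from_euler('xyz',s['eef_rot'],degrees=True).as_matrix(); T[:3,3]=s['tcp_pos']
        W=T@np.array(c['T_tool_cam']); c['R']=W[:3,:3].T; c['t']=-W[:3,:3].T@W[:3,3]
    return c
def cloud(c):
    z=c['range_z']; v,u=np.mgrid[:z.shape[0],:z.shape[1]]
    P=np.stack([(u-c['cx'])/c['fx']*z,(v-c['cy'])/c['fy']*z,z],-1)
    W=(P-np.array(c['t']))@np.array(c['R']); W[z<=0]=np.nan
    return W
def save(c,n,crop=None,k=1):
    im=cv2.cvtColor(c['image'],cv2.COLOR_RGB2BGR)
    if crop: a,b,d,e=crop; im=im[b:e,a:d]
    cv2.imwrite('pics/'+n,cv2.resize(im,None,fx=k,fy=k,interpolation=cv2.INTER_CUBIC))
E
python3 - <<'E'
from h import *
print(get_state())
a=cap('scene');b=cap('side')
for c in (a,b): print(c['fx'],np.round(-np.array(c['R']).T@c['t'],3))
save(a,'scene.png',k=1.5);save(b,'side.png',k=1.5)
np.save('scene_c.npy',cloud(a));np.save('side_c.npy',cloud(b))
E
```

```text
pics
{'time_s': 0.0, 'joints': array([-5.27634783e+01,  2.05910570e+01,  6.34219806e-01, -1.90020313e-02,
       -7.01360375e+01, -1.65058702e+01]), 'qd': array([-0.00606018,  0.06195292,  0.01320796,  0.05256285, -0.10050334,
       -0.07801877]), 'joint_torque': array([-5.42303678e-04, -5.82724357e+01,  2.93059194e+01,  6.99701786e+00,
        7.06247418e-03, -1.53426822e-04]), 'tcp_pos': array([ 0.23873588, -0.63089228,  0.24763383]), 'eef_rot': array([ 1.79905877e+02, -9.26233660e-03, -1.59275812e+02]), 'contact_force': array([1.0244712 , 0.30618111, 0.90501244]), 'moment': array([-0.0553549 , -0.05100792, -0.02749973]), 'gripper_force': 0.0, 'gripper_width': 0.08750108405039728}
406.06181314774807 [-0.042 -0.673  0.82 ]
488.9630843643833 [0.447 0.438 0.659]
```

View pics/scene.png

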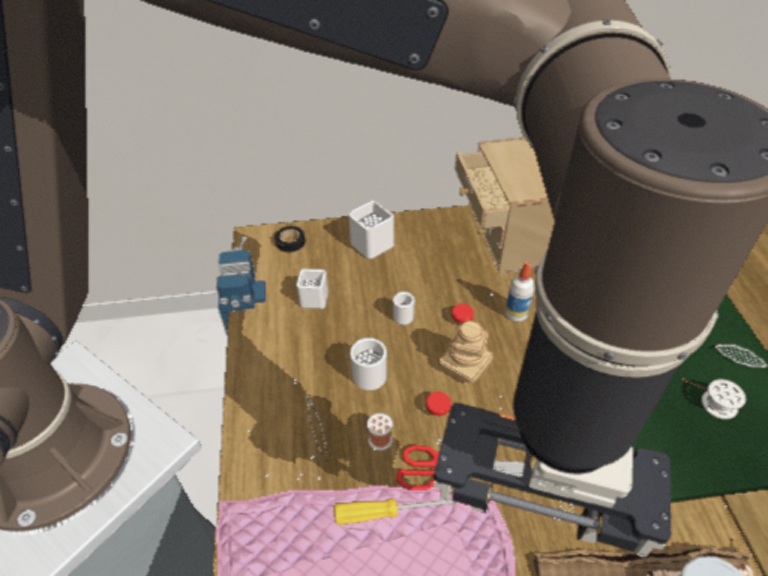

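View pics/side.png

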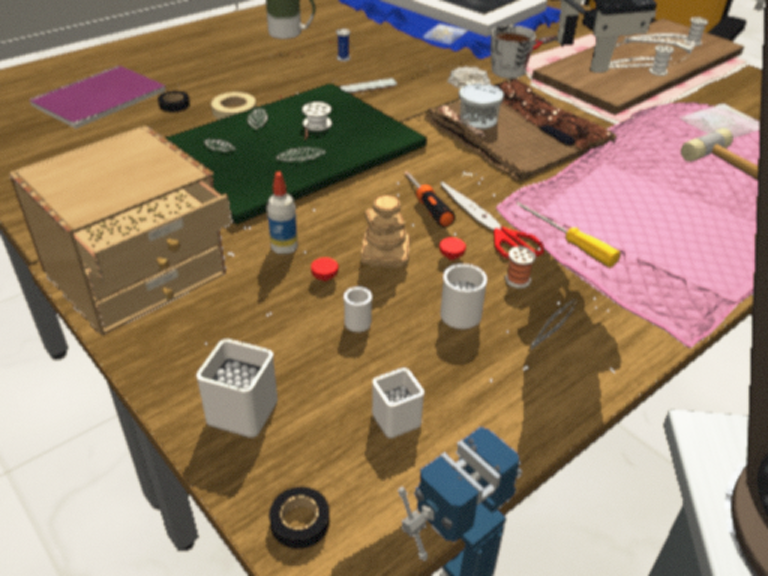

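Scene picture (shown px): large square jar (372,230), small square jar (313,288), small round jar (403,307), large round jar (368,363), lid pile (470,350), glue bottle (520,295), spool (380,432). There are two red look-alike caps, at (462,314) and (438,403). The pale wooden lid on top of the pile is the one meant, because the description says pale wood and top of the pile.

```bash
python3 - <<'E'
from h import *
A=np.load('scene_c.npy');B=np.load('side_c.npy')
seeds=dict(LS=(372,230,.078),SS=(313,288,.056),SR=(403,307,.048),LR=(368,363,.066),pile=(470,335,.096),glue=(520,300,.126),spool=(380,432,.045))
for n,(u,v,h) in seeds.items():
    p=A[int(v/1.5),int(u/1.5)]
    out=[n,np.round(p,3)]
    for W in (A,B):
        W=W.reshape(-1,3); 
        m=(np.hypot(W[:,0]-p[0],W[:,1]-p[1])<.07)&(W[:,2]>.015)
        Q=W[m]
        top=np.percentile(Q[:,2],99) if len(Q) else 0
        m2=abs(Q[:,2]-h)<.005
        if m2.sum()>5:
            (c,s,a)=cv2.minAreaRect((Q[m2,:2]*1000).astype(np.float32)); out+=[m.sum(),m2.sum(),round(float(top),3),np.round(c,0),np.round(s,0),round(a,1)]
    print(*out)
# pile levels
p=A[int(345/1.5),int(470/1.5)]
for k,h in enumerate((.024,.048,.072,.096)):
    for W in (A,B):
        W=W.reshape(-1,3);m=(np.hypot(W[:,0]-p[0],W[:,1]-p[1])<.07)&(abs(W[:,2]-h)<.004);Q=W[m]
        if len(Q)>4: 
            c,s,a=cv2.minAreaRect((Q[:,:2]*1000).astype(np.float32));print(h,len(Q),np.round(c,0),np.round(s,0),round(a,1),np.round(np.median(Q[:,2]),4))
t=A.reshape(-1,3); m=(abs(t[:,2])<.01)&(t[:,0]>.3)&(t[:,0]<.7); print('table',np.median(t[m,2]))
E
```

```text
LS [ 0.615 -0.131  0.071] 725 96 0.078 [ 642. -105.] [64. 68.] 76.0 1910 285 0.078 [ 643. -101.] [66. 66.] 76.7
SS [ 0.451 -0.128  0.052] 402 84 0.056 [ 464. -112.] [47. 45.] 32.9 1067 237 0.056 [ 466. -107.] [45. 47.] 31.9
SR [ 0.515 -0.274  0.045] 213 60 0.048 [ 526. -267.] [35. 34.] 32.6 386 100 0.048 [ 528. -262.] [33. 36.] 7.2
LR [ 0.387 -0.301  0.045] 617 110 0.066 [ 392. -297.] [55. 51.] 38.9 944 162 0.066 [ 394. -292.] [54. 54.] 7.4
pile [ 0.493 -0.416  0.095] 926 174 0.097 [ 503. -412.] [36. 38.] 66.7 1178 169 0.097 [ 504. -406.] [36. 37.] 5.7
glue [ 0.638 -0.428  0.053] 445 8 0.122 [ 654. -421.] [7. 7.] 26.3 698 14 0.123 [ 655. -416.] [8. 7.] 44.2
spool [ 0.303 -0.389  0.042] 3888 168 0.668 [ 312. -381.] [37. 33.] 37.1 298 155 0.046 [ 313. -376.] [37. 35.] 69.1
0.024 264 [ 478. -424.] [90. 82.] 30.3 0.0227
0.024 332 [ 480. -402.] [115.  65.] 5.6 0.0231
0.048 128 [ 494. -412.] [40. 57.] 16.9 0.0466
0.048 199 [ 505. -395.] [37. 57.] 84.9 0.0471
0.072 170 [ 503. -412.] [46. 49.] 21.7 0.0707
0.072 218 [ 506. -406.] [48. 48.] 19.6 0.071
0.096 163 [ 502. -412.] [36. 35.] 68.6 0.0948
0.096 162 [ 504. -406.] [36. 36.] 5.7 0.0951
table -0.0013788071231332338
```

Emit:
apply_moves(
  targets=[
    {"dp": [0.264, 0.222, 0.05]},
    {"dp": [0.264, 0.222, 0.05]},
    {"dp": [0.264, 0.222, 0.05]},
    {"dp": [0.264, 0.222, 0.05]},
    {"dp": [0.264, 0.222, 0.05]},
    {"dp": [0.264, 0.222, 0.05]},
    {"dp": [0.264, 0.222, 0.05]},
    {"dp": [0.264, 0.222, 0.05]},
    {"dp": [0.264, 0.222, 0.05]},
    {"dp": [0.264, 0.222, 0.05]},
    {"dp": [0.264, 0.222, 0.05]},
    {"dp": [0.264, 0.222, 0.05]},
  ],
  grip=-1,
  squeeze=15,
)

```text
$.targets[0]: bad value
```

```bash
python3 - <<'E'
from h import *
s=get_state();print(s['time_s'],s['tcp_pos'],s['eef_rot'],s['joints'])
c=cap('wrist');save(c,'w1.png',k=1.5);W=cloud(c);np.save('w1.npy',W)
print(c['fx'],np.array(c['T_tool_cam']).round(3))
W=W.reshape(-1,3);p=np.array([.504,-.409])
for h in (.024,.048,.072,.096):
    m=(np.hypot(W[:,0]-p[0],W[:,1]-p[1])<.07)&(abs(W[:,2]-h)<.004);Q=W[m]
    if len(Q)>4: 
        c_,sz,a=cv2.minAreaRect((Q[:,:2]*1000).astype(np.float32));print(h,len(Q),np.round(c_,1),np.round(sz,1),round(a,1),np.round(np.median(Q[:,2]),4))
E
```

```text
0.1 [ 0.23875347 -0.63094782  0.2477225 ] [ 1.79916547e+02 -1.01445608e-02 -1.59274531e+02] [-5.27630787e+01  2.05874117e+01  6.38769819e-01 -1.48771218e-02
 -7.01342539e+01 -1.65063944e+01]
343.5593606162669 [[ 0.    -0.961 -0.276  0.075]
 [ 1.     0.    -0.    -0.001]
 [ 0.    -0.276  0.961 -0.137]
 [ 0.     0.     0.     1.   ]]
```

View pics/w1.png

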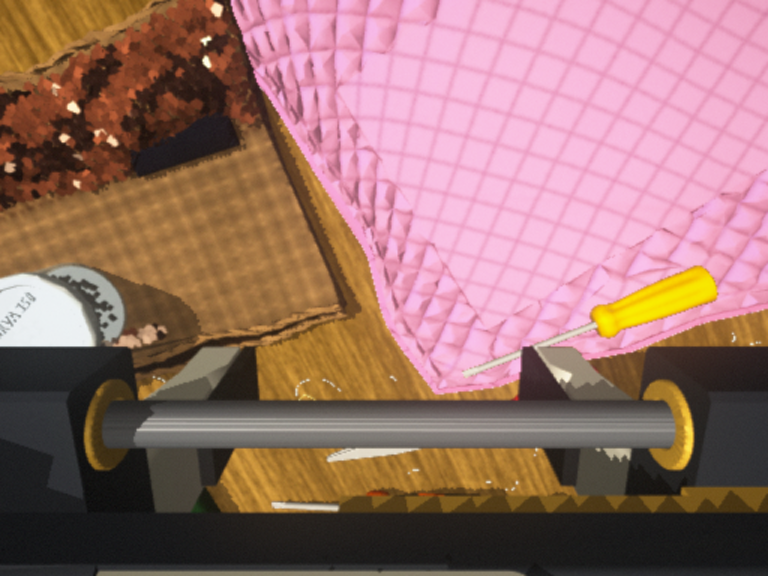

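The wrist picture shows the pink mat and the screwdriver. The pads are at the bottom, left and right, and the area under the TCP falls near mid-image. The move was refused because each row also needs a yaw value.

Emit:
apply_moves(
  targets=[
    {"dp": [0.264, 0.222, 0.05], "yaw": 0},
    {"dp": [0.264, 0.222, 0.05], "yaw": 0},
    {"dp": [0.264, 0.222, 0.05], "yaw": 0},
    {"dp": [0.264, 0.222, 0.05], "yaw": 0},
    {"dp": [0.264, 0.222, 0.05], "yaw": 0},
    {"dp": [0.264, 0.222, 0.05], "yaw": 0},
    {"dp": [0.264, 0.222, 0.05], "yaw": 0},
    {"dp": [0.264, 0.222, 0.05], "yaw": 0},
    {"dp": [0.264, 0.222, 0.05], "yaw": 0},
    {"dp": [0.264, 0.222, 0.05], "yaw": 0},
    {"dp": [0.264, 0.222, 0.05], "yaw": 0},
    {"dp": [0.264, 0.222, 0.05], "yaw": 0},
  ],
  grip=-1,
  squeeze=15,
)

```text
time_s: 1.15
tcp_pos: [0.5025, -0.4093, 0.2981]
eef_rot: [180.0, -0.0, -159.3]
contact_force: [0.0, 0.5, -0.3]
gripper_width: 0.0877
gripper_force: 0.0
```

```bash
cat > pile.py <<'E'
from h import *
import sys
def rects(W,p,hs,rad=.07):
    W=W.reshape(-1,3)
    for h in hs:
        m=(np.hypot(W[:,0]-p[0],W[:,1]-p[1])<rad)&(abs(W[:,2]-h)<.004);Q=W[m]
        if len(Q)>4:
            c_,sz,a=cv2.minAreaRect((Q[:,:2]*1000).astype(np.float32));print(h,len(Q),np.round(c_,1),np.round(sz,1),round(a,1),np.round(np.median(Q[:,2]),4))
E
python3 - <<'E'
from pile import *
s=get_state();print(s['time_s'],s['tcp_pos'],s['eef_rot'],s['joints'])
c=cap('wrist');save(c,'w2.png',k=1.5);W=cloud(c);np.save('w2.npy',W)
rects(W,(.504,-.409),(.024,.048,.072,.096))
E
```

```text
1.15 [ 0.50245505 -0.40933051  0.29813245] [ 1.79962663e+02 -3.55975145e-02 -1.59262771e+02] [-2.19557839e+01  1.66017178e+01  1.45467515e+00 -3.42300625e-03
 -7.49044385e+01 -4.73061062e+01]
0.024 930 [ 503.8 -409.2] [67.9 67.9] 0.6 0.0247
0.048 328 [ 495.2 -409.8] [39.2 57.3] 4.0 0.0484
0.072 772 [ 506.5 -411.1] [48.3 47.4] 19.6 0.0726
0.096 1091 [ 504.  -411.3] [37.1 37.6] 21.9 0.0967
```

View pics/w2.png

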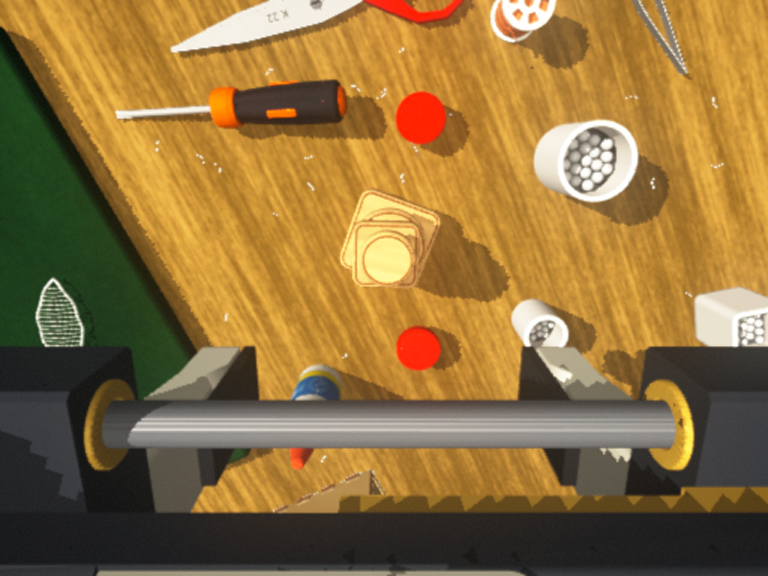

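The wrist picture shows the pile at (390,245): small round lid (388,258), the small square below it, then the large round and large square. The red caps are at (420,117) and (418,348). Next I take one wrist look over the jars.

Emit:
apply_moves(
  targets=[
    {"dp": [0.11, 0.23, 0.08], "yaw": 0},
    {"dp": [0.11, 0.23, 0.08], "yaw": 0},
    {"dp": [0.11, 0.23, 0.08], "yaw": 0},
    {"dp": [0.11, 0.23, 0.08], "yaw": 0},
    {"dp": [0.11, 0.23, 0.08], "yaw": 0},
    {"dp": [0.11, 0.23, 0.08], "yaw": 0},
    {"dp": [0.11, 0.23, 0.08], "yaw": 0},
    {"dp": [0.11, 0.23, 0.08], "yaw": 0},
    {"dp": [0.11, 0.23, 0.08], "yaw": 0},
  ],
)

```text
time_s: 1.95
tcp_pos: [0.6128, -0.1794, 0.3785]
eef_rot: [180.0, -0.0, -159.2]
contact_force: [-0.2, -0.4, -0.2]
gripper_width: 0.0875
gripper_force: 0.0
```

```bash
python3 - <<'E'
from pile import *
s=get_state();print(s['time_s'],s['tcp_pos'],s['eef_rot'],s['joints'])
c=cap('wrist');save(c,'w3.png',k=1.5);W=cloud(c);np.save('w3.npy',W)
W2=np.load('w2.npy')
for n,p,h in (('LS',(.643,-.103),.078),('SS',(.465,-.109),.056),('SR',(.527,-.264),.048),('LR',(.393,-.294),.066)):
    print(n);rects(W,p,[h],.055);rects(W2,p,[h],.055)
V=np.concatenate([x.reshape(-1,3) for x in (W,np.load('scene_c.npy'),np.load('side_c.npy'))])
m=(V[:,0]>.68)&(V[:,0]<1)&(V[:,1]<0)&(V[:,1]>-.4)&(V[:,2]>.08)&(V[:,2]<.3);Q=V[m];d=np.hypot(Q[:,0]-.643,Q[:,1]+.103);i=np.argsort(d)[:200:20];print(Q[i].round(3),Q[:,2].max())
E
```

```text
1.95 [ 0.61281263 -0.17939388  0.37847082] [ 1.79997427e+02 -3.96586960e-03 -1.59242875e+02] [ 1.16282579e+00  1.42323641e+01  8.36159008e+00 -1.10010005e-03
 -8.41338252e+01 -7.04055888e+01]
LS
0.078 544 [ 643.6 -104.1] [65.4 65.2] 76.4 0.0779
SS
0.056 431 [ 465.8 -110.8] [44.9 45.4] 32.0 0.0563
0.056 192 [ 460.6 -130.4] [18.5 39.5] 77.5 0.0557
SR
0.048 243 [ 528.4 -265.8] [34.  33.4] 19.9 0.0483
0.048 205 [ 525.  -267.6] [29.  35.1] 29.1 0.0478
LR
0.066 652 [ 393.4 -296.5] [54.2 54.7] 11.6 0.0659
[[ 0.744 -0.228  0.13 ]
 [ 0.742 -0.233  0.129]
 [ 0.739 -0.236  0.136]
 [ 0.738 -0.238  0.136]
 [ 0.746 -0.233  0.138]
 [ 0.738 -0.24   0.132]
 [ 0.749 -0.233  0.136]
 [ 0.747 -0.237  0.138]
 [ 0.777 -0.212  0.152]
 [ 0.764 -0.227  0.146]] 0.1689901612925131
```

View pics/w3.png

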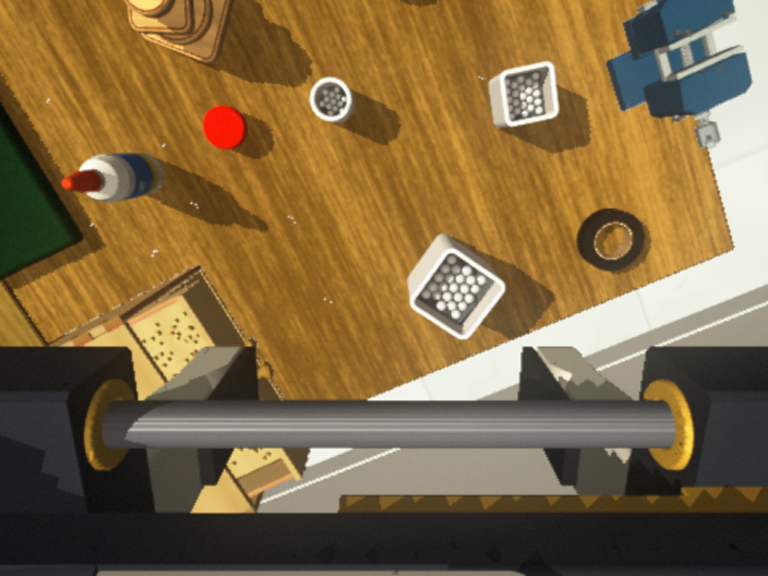

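Wrist picture: large square jar (456,287), small square jar (525,95), small round jar (331,100), glue bottle (115,177), and the cabinet lower left, clear of everything. Now I go for the small round lid.

Emit:
apply_moves(
  targets=[
    {"dp": [-0.109, -0.232, -0.18], "yaw": 0},
    {"dp": [-0.109, -0.232, -0.18], "yaw": 0},
    {"dp": [-0.109, -0.232, -0.18], "yaw": 0},
    {"dp": [-0.109, -0.232, -0.18], "yaw": 0},
    {"dp": [-0.109, -0.232, -0.18], "yaw": 0},
    {"dp": [-0.109, -0.232, -0.18], "yaw": 0},
    {"dp": [-0.109, -0.232, -0.18], "yaw": 0},
    {"dp": [-0.109, -0.232, -0.18], "yaw": 0},
    {"dp": [-0.109, -0.232, -0.18], "yaw": 0},
    {"dp": [-0.109, -0.232, -0.21], "yaw": 0},
    {"dp": [-0.109, -0.232, -0.24], "yaw": 0},
    {"dp": [-0.109, -0.232, -0.262], "yaw": 0},
    {"dp": [-0.109, -0.232, -0.276], "yaw": 0},
    {"dp": [-0.109, -0.232, -0.282], "yaw": 0},
    {"dp": [-0.109, -0.232, -0.282], "yaw": 0},
    {"dp": [-0.109, -0.232, -0.282], "yaw": 0},
  ],
)

```text
time_s: 3.33
tcp_pos: [0.5037, -0.412, 0.0972]
eef_rot: [-180.0, -0.0, -159.3]
contact_force: [0.4, -0.6, 0.6]
gripper_width: 0.0873
gripper_force: 0.0
```

Emit:
apply_moves(
  targets=[
    {"dp": [0, 0, 0], "yaw": 0},
    {"dp": [0, 0, 0], "yaw": 0},
    {"dp": [0, 0, 0], "yaw": 0},
    {"dp": [0, 0, 0], "yaw": 0},
    {"dp": [0, 0, 0], "yaw": 0},
    {"dp": [0, 0, 0], "yaw": 0},
    {"dp": [0, 0, 0], "yaw": 0},
    {"dp": [0, 0, 0], "yaw": 0},
  ],
  grip=1,
)

```text
time_s: 4.0
tcp_pos: [0.5039, -0.4112, 0.0966]
eef_rot: [180.0, -0.0, -159.3]
contact_force: [-0.2, 0.1, -0.1]
gripper_width: 0.0395
gripper_force: 0.1
```

Emit:
apply_moves(
  targets=[
    {"dp": [0, 0, 0], "yaw": 0},
    {"dp": [0, 0, 0], "yaw": 0},
    {"dp": [0, 0, 0], "yaw": 0},
  ],
)

```text
time_s: 4.25
tcp_pos: [0.5039, -0.4113, 0.0965]
eef_rot: [180.0, -0.0, -159.3]
contact_force: [0.1, 0.3, 0.2]
gripper_width: 0.0373
gripper_force: 15.0
```

Emit:
apply_moves(
  targets=[
    {"dp": [0, 0, 0.015], "yaw": 0},
    {"dp": [0, 0, 0.04], "yaw": 0},
    {"dp": [0.005, 0.025, 0.05], "yaw": 0},
    {"dp": [0.0245, 0.1455, 0.05], "yaw": 0},
    {"dp": [0.0245, 0.1455, 0.05], "yaw": 0},
    {"dp": [0.0245, 0.1455, 0.05], "yaw": 0},
    {"dp": [0.0245, 0.1455, 0.05], "yaw": 0},
    {"dp": [0.0245, 0.1455, 0.03], "yaw": 0},
    {"dp": [0.0245, 0.1455, 0.01], "yaw": 0},
    {"dp": [0.0245, 0.1455, -0.007], "yaw": 0},
    {"dp": [0.0245, 0.1455, -0.016], "yaw": 0},
    {"dp": [0.0245, 0.1455, -0.023], "yaw": 0},
    {"dp": [0.0245, 0.1455, -0.028], "yaw": 0},
    {"dp": [0.0245, 0.1455, -0.032], "yaw": 0},
    {"dp": [0.0245, 0.1455, -0.034], "yaw": 0},
    {"dp": [0.0245, 0.1455, -0.034], "yaw": 0},
  ],
)

```text
time_s: 5.58
tcp_pos: [0.5285, -0.2658, 0.0626]
eef_rot: [-180.0, 0.0, -159.3]
contact_force: [0.5, 0.1, 0.5]
gripper_width: 0.0372
gripper_force: 15.0
```

```bash
python3 - <<'E'
from pile import *
c=cap('side');W=cloud(c)
for h in(.048,.060): rects(W,(.527,-.262),[h],.03)
save(c,'s1.png',(180,150,330,260),5)
E
```

```text
(no output)
```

View pics/s1.png

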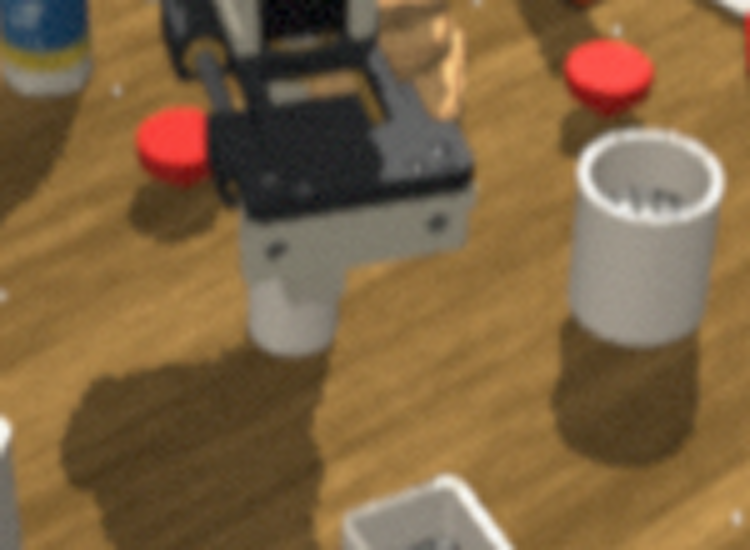

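The crop shows the lid held right over the small round jar at (290,300), standing upright, with no contact force. I lower it 2 mm and release.

Emit:
apply_moves(
  targets=[
    {"dp": [0, 0, -0.001], "yaw": 0},
    {"dp": [0, 0, -0.002], "yaw": 0},
    {"dp": [0, 0, -0.002], "yaw": 0},
  ],
)

```text
time_s: 5.88
tcp_pos: [0.5285, -0.2658, 0.0607]
eef_rot: [-180.0, 0.0, -159.3]
contact_force: [-0.2, -0.4, 1.0]
gripper_width: 0.0373
gripper_force: 15.0
```

Emit:
apply_moves(
  targets=[
    {"dp": [0, 0, 0], "yaw": 0},
    {"dp": [0, 0, 0], "yaw": 0},
    {"dp": [0, 0, 0], "yaw": 0},
    {"dp": [0, 0, 0], "yaw": 0},
    {"dp": [0, 0, 0], "yaw": 0},
    {"dp": [0, 0, 0.02], "yaw": 0},
    {"dp": [0, 0, 0.06], "yaw": 0},
    {"dp": [-0.015, -0.1, 0.13], "yaw": 0},
    {"dp": [-0.015, -0.145, 0.17], "yaw": 0},
    {"dp": [-0.015, -0.145, 0.17], "yaw": 0},
    {"dp": [-0.015, -0.145, 0.17], "yaw": 0},
    {"dp": [-0.015, -0.145, 0.17], "yaw": 0},
  ],
  grip=-1,
)

```text
time_s: 6.88
tcp_pos: [0.5137, -0.415, 0.2348]
eef_rot: [-179.7, 0.1, -159.3]
contact_force: [1.3, 0.1, 0.9]
gripper_width: 0.0876
gripper_force: 0.0
```

```bash
python3 - <<'E'
from pile import *
s=get_state();print(s['tcp_pos'])
c=cap('wrist');W=cloud(c);np.save('w4.npy',W)
rects(W,(.504,-.409),(.024,.048,.072));print('SR');rects(W,(.527,-.264),[.048,.060],.04)
save(c,'w4.png',k=1.5)
V=np.concatenate([x.reshape(-1,3) for x in (np.load('w3.npy'),np.load('side_c.npy'))])
m=(V[:,0]>.3)&(V[:,0]<.6)&(V[:,1]>-.15)&(V[:,1]<.1)&(V[:,2]>.06)&(V[:,2]<.2);Q=V[m];d=np.hypot(Q[:,0]-.466,Q[:,1]+.111);i=np.argsort(d)[:300:60];print(Q[i].round(3),Q.min(0),Q.max(0))
E
```

```text
[ 0.51374823 -0.41502506  0.23484891]
0.024 1259 [ 503.9 -409.1] [67.9 68. ] 0.5 0.0247
0.048 422 [ 494.8 -410.1] [38.2 57.6] 5.3 0.0483
0.072 2750 [ 506.5 -411.3] [48.3 48.1] 19.6 0.0728
SR
0.048 65 [ 516.2 -274.6] [ 7.5 27.4] 33.7 0.0473
0.06 596 [ 521.4 -263.9] [37.3 19.8] 65.0 0.0606
[[ 0.388 -0.04   0.079]
 [ 0.39  -0.036  0.069]
 [ 0.389 -0.037  0.072]
 [ 0.393 -0.032  0.07 ]
 [ 0.378 -0.048  0.061]] [ 0.34119185 -0.04805305  0.06004166] [0.45613833 0.05080379 0.0840738 ]
```

View pics/w4.png

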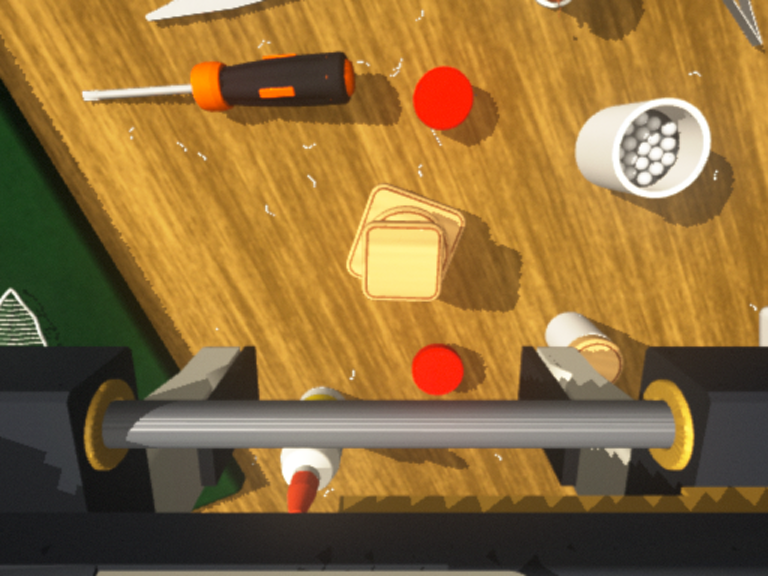

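The wrist picture shows the small round lid seated on its jar at (595,362). Its top is at 60.6 mm, so it is home. The small square lid is now on top at (403,262).

Emit:
apply_moves(
  targets=[
    {"dp": [-0.007, -0.0005, -0.04], "yaw": -1},
    {"dp": [-0.007, -0.0005, -0.08], "yaw": -1},
    {"dp": [-0.007, -0.0005, -0.11], "yaw": -1},
    {"dp": [-0.007, -0.0005, -0.135], "yaw": -1},
    {"dp": [-0.007, -0.0005, -0.15], "yaw": -1},
    {"dp": [-0.007, -0.0005, -0.1575], "yaw": -1},
    {"dp": [-0.007, -0.0005, -0.1575], "yaw": -1},
    {"dp": [-0.007, -0.0005, -0.1575], "yaw": -1},
  ],
)

```text
time_s: 7.6
tcp_pos: [0.5067, -0.4114, 0.0734]
eef_rot: [-180.0, -0.0, -160.3]
contact_force: [0.1, 0.3, -0.2]
gripper_width: 0.0877
gripper_force: 0.0
```

Emit:
apply_moves(
  targets=[
    {"dp": [0, 0, 0], "yaw": 0},
    {"dp": [0, 0, 0], "yaw": 0},
    {"dp": [0, 0, 0], "yaw": 0},
    {"dp": [0, 0, 0], "yaw": 0},
    {"dp": [0, 0, 0], "yaw": 0},
    {"dp": [0, 0, 0], "yaw": 0},
    {"dp": [0, 0, 0], "yaw": 0},
    {"dp": [0, 0, 0], "yaw": 0},
    {"dp": [0, 0, 0], "yaw": 0},
    {"dp": [0, 0, 0], "yaw": 0},
  ],
  grip=1,
)

```text
time_s: 8.43
tcp_pos: [0.5065, -0.4113, 0.0733]
eef_rot: [-180.0, 0.0, -160.3]
contact_force: [-1.1, 0.4, 2.0]
gripper_width: 0.0478
gripper_force: 15.0
```

Emit:
apply_moves(
  targets=[
    {"dp": [0, 0, 0.015], "yaw": 0},
    {"dp": [0, 0, 0.04], "yaw": 0},
    {"dp": [-0.003, 0.025, 0.06], "yaw": 0},
    {"dp": [-0.0405, 0.3, 0.07], "yaw": 12.3},
    {"dp": [-0.0405, 0.3, 0.07], "yaw": 12.3},
    {"dp": [-0.0405, 0.3, 0.07], "yaw": 12.3},
    {"dp": [-0.0405, 0.3, 0.07], "yaw": 12.3},
    {"dp": [-0.0405, 0.3, 0.07], "yaw": 12.3},
    {"dp": [-0.0405, 0.3, 0.07], "yaw": 12.3},
    {"dp": [-0.0405, 0.3, 0.07], "yaw": 12.3},
    {"dp": [-0.0405, 0.3, 0.07], "yaw": 12.3},
    {"dp": [-0.0405, 0.3, 0.05], "yaw": 12.3},
    {"dp": [-0.0405, 0.3, 0.032], "yaw": 12.3},
    {"dp": [-0.0405, 0.3, 0.02], "yaw": 12.3},
    {"dp": [-0.0405, 0.3, 0.012], "yaw": 12.3},
    {"dp": [-0.0405, 0.3, 0.006], "yaw": 12.3},
    {"dp": [-0.0405, 0.3, 0.001], "yaw": 12.3},
    {"dp": [-0.0405, 0.3, -0.002], "yaw": 12.3},
    {"dp": [-0.0405, 0.3, -0.002], "yaw": 12.3},
  ],
)

```text
time_s: 10.02
tcp_pos: [0.4657, -0.1114, 0.0707]
eef_rot: [180.0, -0.0, -148.0]
contact_force: [-0.2, 0.4, -1.1]
gripper_width: 0.0475
gripper_force: 15.0
```

Emit:
apply_moves(
  targets=[
    {"dp": [0, 0, -0.001], "yaw": 0},
    {"dp": [0, 0, -0.0014], "yaw": 0},
    {"dp": [0, 0, -0.0014], "yaw": 0},
  ],
)

```text
time_s: 10.27
tcp_pos: [0.4661, -0.1113, 0.0699]
eef_rot: [-180.0, 0.0, -148.0]
contact_force: [0.2, 0.6, -0.4]
gripper_width: 0.0476
gripper_force: 15.0
```

Emit:
apply_moves(
  targets=[
    {"dp": [0, 0, 0], "yaw": 0},
    {"dp": [0, 0, 0], "yaw": 0},
    {"dp": [0, 0, 0], "yaw": 0},
    {"dp": [0, 0, 0], "yaw": 0},
    {"dp": [0, 0, 0], "yaw": 0},
    {"dp": [0, 0, 0.02], "yaw": 0},
    {"dp": [0, 0, 0.06], "yaw": 0},
    {"dp": [0.005, -0.03, 0.1], "yaw": 0},
    {"dp": [0.04, -0.3, 0.16], "yaw": -11},
    {"dp": [0.04, -0.3, 0.16], "yaw": -11},
    {"dp": [0.04, -0.3, 0.16], "yaw": -11},
    {"dp": [0.04, -0.3, 0.16], "yaw": -11},
    {"dp": [0.04, -0.3, 0.16], "yaw": -11},
    {"dp": [0.04, -0.3, 0.16], "yaw": -11},
    {"dp": [0.04, -0.3, 0.16], "yaw": -11},
    {"dp": [0.04, -0.3, 0.16], "yaw": -11},
    {"dp": [0.04, -0.3, 0.16], "yaw": -11},
  ],
  grip=-1,
)

```text
time_s: 11.68
tcp_pos: [0.5055, -0.4132, 0.229]
eef_rot: [180.0, -0.0, -159.2]
contact_force: [0.1, 0.9, 0.0]
gripper_width: 0.0877
gripper_force: 0.0
```

```bash
python3 - <<'E'
from pile import *
s=get_state();print(s['tcp_pos'])
c=cap('wrist');W=cloud(c);np.save('w5.npy',W)
rects(W,(.504,-.409),(.024,.048,.072))
b=cap('side');B=cloud(b);print('SS');rects(B,(.466,-.109),[.056,.068],.05);print('SR');rects(B,(.527,-.264),[.048,.060],.04)
rects(B,(.504,-.409),(.024,.048))
save(b,'s2.png',(100,150,350,330),3)
E
```

```text
[ 0.5054964  -0.41316608  0.22896934]
0.024 1434 [ 504.  -409.1] [68.3 68.1] 0.2 0.0246
0.048 2835 [ 504.2 -409.5] [56.9 57.4] 20.9 0.0487
SS
0.056 93 [469.8 -93. ] [28.  59.7] 78.8 0.0556
0.068 645 [ 466.6 -108.6] [48.8 50.2] 30.5 0.0674
SR
0.048 53 [ 527.9 -250.5] [36.1 15.7] 8.1 0.0473
0.06 212 [ 529.3 -261.3] [36.2 35.8] 7.4 0.0591
0.024 327 [ 503.6 -403.6] [68.2 68.6] 1.7 0.0232
0.048 355 [ 504.3 -404.6] [56.6 58. ] 49.9 0.0472
```

View pics/s2.png

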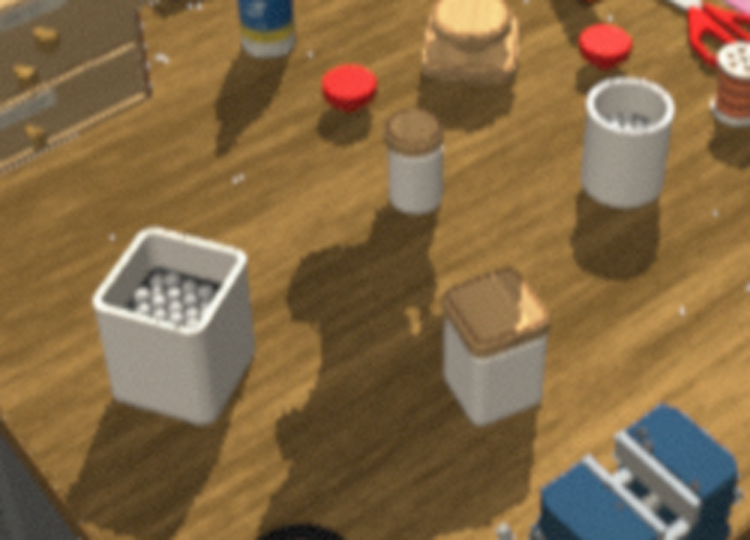

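The crop shows both the small round lid (415,130) and the small square lid (497,310) seated and level. Next is the large round lid.

Emit:
apply_moves(
  targets=[
    {"dp": [-0.002, 0.0018, -0.04], "yaw": 0},
    {"dp": [-0.002, 0.0018, -0.08], "yaw": 0},
    {"dp": [-0.002, 0.0018, -0.115], "yaw": 0},
    {"dp": [-0.002, 0.0018, -0.145], "yaw": 0},
    {"dp": [-0.002, 0.0018, -0.165], "yaw": 0},
    {"dp": [-0.002, 0.0018, -0.175], "yaw": 0},
    {"dp": [-0.002, 0.0018, -0.18], "yaw": 0},
    {"dp": [-0.002, 0.0018, -0.18], "yaw": 0},
    {"dp": [-0.002, 0.0018, -0.18], "yaw": 0},
  ],
)

```text
time_s: 12.53
tcp_pos: [0.5048, -0.4094, 0.051]
eef_rot: [-179.9, 0.1, -158.9]
contact_force: [0.3, 0.3, 0.4]
gripper_width: 0.0878
gripper_force: 0.0
```

Emit:
apply_moves(
  targets=[
    {"dp": [0, 0, 0], "yaw": 0},
    {"dp": [0, 0, 0], "yaw": 0},
    {"dp": [0, 0, 0], "yaw": 0},
    {"dp": [0, 0, 0], "yaw": 0},
    {"dp": [0, 0, 0], "yaw": 0},
    {"dp": [0, 0, 0], "yaw": 0},
    {"dp": [0, 0, 0], "yaw": 0},
    {"dp": [0, 0, 0], "yaw": 0},
    {"dp": [0, 0, 0], "yaw": 0},
  ],
  grip=1,
  squeeze=20,
)

```text
time_s: 13.28
tcp_pos: [0.504, -0.4096, 0.05]
eef_rot: [-180.0, 0.0, -159.0]
contact_force: [-1.4, 0.7, 4.3]
gripper_width: 0.0574
gripper_force: 20.0
```

Emit:
apply_moves(
  targets=[
    {"dp": [0, 0, 0.015], "yaw": 0},
    {"dp": [0, 0, 0.045], "yaw": 0},
    {"dp": [0, 0, 0.08], "yaw": 0},
    {"dp": [-0.02, 0.02, 0.085], "yaw": 0},
    {"dp": [-0.1105, 0.113, 0.085], "yaw": 0},
    {"dp": [-0.1105, 0.113, 0.085], "yaw": 0},
    {"dp": [-0.1105, 0.113, 0.085], "yaw": 0},
    {"dp": [-0.1105, 0.113, 0.085], "yaw": 0},
    {"dp": [-0.1105, 0.113, 0.085], "yaw": 0},
    {"dp": [-0.1105, 0.113, 0.07], "yaw": 0},
    {"dp": [-0.1105, 0.113, 0.057], "yaw": 0},
    {"dp": [-0.1105, 0.113, 0.048], "yaw": 0},
    {"dp": [-0.1105, 0.113, 0.041], "yaw": 0},
    {"dp": [-0.1105, 0.113, 0.036], "yaw": 0},
    {"dp": [-0.1105, 0.113, 0.033], "yaw": 0},
    {"dp": [-0.1105, 0.113, 0.032], "yaw": 0},
    {"dp": [-0.1105, 0.113, 0.032], "yaw": 0},
  ],
)

```text
time_s: 14.7
tcp_pos: [0.3933, -0.2965, 0.0815]
eef_rot: [180.0, -0.0, -159.0]
contact_force: [0.1, 0.5, -1.1]
gripper_width: 0.0574
gripper_force: 20.0
```

Emit:
apply_moves(
  targets=[
    {"dp": [0, 0, -0.001], "yaw": 0},
    {"dp": [0, 0, -0.0014], "yaw": 0},
    {"dp": [0, 0, -0.0014], "yaw": 0},
  ],
)

```text
time_s: 14.95
tcp_pos: [0.3935, -0.2965, 0.0805]
eef_rot: [-180.0, 0.0, -159.0]
contact_force: [-0.4, 1.6, 0.1]
gripper_width: 0.0575
gripper_force: 20.0
```

Emit:
apply_moves(
  targets=[
    {"dp": [0, 0, 0], "yaw": 0},
    {"dp": [0, 0, 0], "yaw": 0},
    {"dp": [0, 0, 0], "yaw": 0},
    {"dp": [0, 0, 0], "yaw": 0},
    {"dp": [0, 0, 0], "yaw": 0},
    {"dp": [0, 0, 0.02], "yaw": 0},
    {"dp": [0, 0, 0.06], "yaw": 0},
    {"dp": [0.01, -0.01, 0.1], "yaw": 0},
    {"dp": [0.111, -0.1125, 0.14], "yaw": -20.7},
    {"dp": [0.111, -0.1125, 0.14], "yaw": -20.7},
    {"dp": [0.111, -0.1125, 0.14], "yaw": -20.7},
    {"dp": [0.111, -0.1125, 0.14], "yaw": -20.7},
    {"dp": [0.111, -0.1125, 0.14], "yaw": -20.7},
    {"dp": [0.111, -0.1125, 0.14], "yaw": -20.7},
    {"dp": [0.111, -0.1125, 0.14], "yaw": -20.7},
  ],
  grip=-1,
)

```text
time_s: 16.2
tcp_pos: [0.5036, -0.4086, 0.2193]
eef_rot: [179.9, -0.1, -179.7]
contact_force: [-0.3, -0.5, -0.3]
gripper_width: 0.0873
gripper_force: 0.0
```

```bash
python3 - <<'E'
from pile import *
s=get_state();print(s['tcp_pos'],s['eef_rot'],s['joints'])
c=cap('wrist');W=cloud(c);np.save('w6.npy',W)
rects(W,(.504,-.409),(.024,.048))
print('LR');rects(W,(.393,-.294),[.066,.078],.05)
b=cap('side');B=cloud(b);print('SS');rects(B,(.466,-.109),[.056,.068],.05);print('LR');rects(B,(.393,-.294),[.066,.078],.05)
print('LS');rects(B,(.643,-.103),[.078],.055)
E
```

```text
[ 0.50364564 -0.40855744  0.21934627] [ 1.79942828e+02 -8.01454130e-02 -1.79680278e+02] [-2.18594735e+01  1.92108166e+01 -5.17854707e+00 -2.48906202e-02
 -6.57064364e+01 -6.78105851e+01]
0.024 4498 [ 503.6 -409.2] [67.7 68. ] 0.4 0.0248
LR
0.066 57 [ 400.3 -317.2] [53.  17.4] 16.2 0.0689
0.078 5067 [ 394.7 -297.7] [57.7 58.1] 15.1 0.0787
SS
0.056 95 [469.6 -92.9] [29.8 59.5] 80.3 0.0555
0.068 645 [ 467.4 -109.3] [48.4 50.9] 33.3 0.0672
LR
0.066 89 [ 393.1 -275. ] [55.4 22.9] 6.6 0.0652
0.078 476 [ 394.8 -293.1] [56.2 57. ] 16.4 0.0773
LS
0.078 308 [ 643.4 -100.5] [66.9 65.7] 77.0 0.0765
```

Emit:
apply_moves(
  targets=[
    {"dp": [-0.0007, 0, -0.04], "yaw": 0},
    {"dp": [-0.0007, 0, -0.08], "yaw": 0},
    {"dp": [-0.0007, 0, -0.115], "yaw": 0},
    {"dp": [-0.0007, 0, -0.145], "yaw": 0},
    {"dp": [-0.0007, 0, -0.17], "yaw": 0},
    {"dp": [-0.0007, 0, -0.185], "yaw": 0},
    {"dp": [-0.0007, 0, -0.192], "yaw": 0},
    {"dp": [-0.0007, 0, -0.194], "yaw": 0},
    {"dp": [-0.0007, 0, -0.194], "yaw": 0},
    {"dp": [-0.0007, 0, -0.194], "yaw": 0},
  ],
)

```text
time_s: 17.13
tcp_pos: [0.5044, -0.4092, 0.0277]
eef_rot: [-179.9, 0.1, -179.6]
contact_force: [-0.5, 1.0, -0.5]
gripper_width: 0.0875
gripper_force: 0.0
```

Emit:
apply_moves(
  targets=[
    {"dp": [0, 0, 0], "yaw": 0},
    {"dp": [0, 0, 0], "yaw": 0},
    {"dp": [0, 0, 0], "yaw": 0},
    {"dp": [0, 0, 0], "yaw": 0},
    {"dp": [0, 0, 0], "yaw": 0},
    {"dp": [0, 0, 0], "yaw": 0},
    {"dp": [0, 0, 0], "yaw": 0},
  ],
  grip=1,
  squeeze=20,
)

```text
time_s: 17.72
tcp_pos: [0.504, -0.4091, 0.027]
eef_rot: [-180.0, 0.0, -179.7]
contact_force: [-1.5, 1.6, 6.3]
gripper_width: 0.0681
gripper_force: 20.0
```

Emit:
apply_moves(
  targets=[
    {"dp": [0, 0, 0.015], "yaw": 0},
    {"dp": [0, 0, 0.05], "yaw": 0},
    {"dp": [0, 0, 0.09], "yaw": 0},
    {"dp": [0, 0.01, 0.125], "yaw": 0},
    {"dp": [0.14, 0.305, 0.13], "yaw": -13.8},
    {"dp": [0.14, 0.305, 0.13], "yaw": -13.8},
    {"dp": [0.14, 0.305, 0.13], "yaw": -13.8},
    {"dp": [0.14, 0.305, 0.13], "yaw": -13.8},
    {"dp": [0.14, 0.305, 0.13], "yaw": -13.8},
    {"dp": [0.14, 0.305, 0.13], "yaw": -13.8},
    {"dp": [0.14, 0.305, 0.13], "yaw": -13.8},
    {"dp": [0.14, 0.305, 0.13], "yaw": -13.8},
    {"dp": [0.14, 0.305, 0.13], "yaw": -13.8},
    {"dp": [0.14, 0.305, 0.13], "yaw": -13.8},
    {"dp": [0.14, 0.305, 0.115], "yaw": -13.8},
    {"dp": [0.14, 0.305, 0.1], "yaw": -13.8},
    {"dp": [0.14, 0.305, 0.09], "yaw": -13.8},
    {"dp": [0.14, 0.305, 0.085], "yaw": -13.8},
    {"dp": [0.14, 0.305, 0.08], "yaw": -13.8},
    {"dp": [0.14, 0.305, 0.08], "yaw": -13.8},
  ],
)

```text
time_s: 19.38
tcp_pos: [0.6432, -0.1046, 0.1054]
eef_rot: [-180.0, -0.1, 166.5]
contact_force: [-1.0, 0.7, -0.0]
gripper_width: 0.0676
gripper_force: 20.0
```

Emit:
apply_moves(
  targets=[
    {"dp": [0, 0, -0.004], "yaw": 0},
    {"dp": [0, 0, -0.008], "yaw": 0},
    {"dp": [0, 0, -0.011], "yaw": 0},
    {"dp": [0, 0, -0.013], "yaw": 0},
    {"dp": [0, 0, -0.0135], "yaw": 0},
    {"dp": [0, 0, -0.0135], "yaw": 0},
  ],
)

```text
time_s: 19.88
tcp_pos: [0.644, -0.1038, 0.093]
eef_rot: [180.0, 0.0, 166.5]
contact_force: [0.3, 2.2, 0.5]
gripper_width: 0.0681
gripper_force: 20.0
```

Emit:
apply_moves(
  targets=[
    {"dp": [0, 0, 0], "yaw": 0},
    {"dp": [0, 0, 0], "yaw": 0},
    {"dp": [0, 0, 0], "yaw": 0},
    {"dp": [0, 0, 0], "yaw": 0},
    {"dp": [0, 0, 0], "yaw": 0},
    {"dp": [0, 0, 0.02], "yaw": 0},
    {"dp": [0, 0, 0.06], "yaw": 0},
    {"dp": [0, 0, 0.1], "yaw": 0},
    {"dp": [-0.03, -0.08, 0.28], "yaw": 34},
    {"dp": [-0.03, -0.08, 0.28], "yaw": 34},
    {"dp": [-0.03, -0.08, 0.28], "yaw": 34},
    {"dp": [-0.03, -0.08, 0.28], "yaw": 34},
    {"dp": [-0.03, -0.08, 0.28], "yaw": 34},
    {"dp": [-0.03, -0.08, 0.28], "yaw": 34},
    {"dp": [-0.03, -0.08, 0.28], "yaw": 34},
    {"dp": [-0.03, -0.08, 0.28], "yaw": 34},
    {"dp": [-0.03, -0.08, 0.28], "yaw": 34},
  ],
  grip=-1,
)

```text
time_s: 21.3
tcp_pos: [0.6133, -0.1836, 0.3712]
eef_rot: [179.9, -0.1, -159.5]
contact_force: [0.1, -0.3, -0.8]
gripper_width: 0.0872
gripper_force: 0.0
```

```bash
python3 - <<'E'
from pile import *
c=cap('wrist');W=cloud(c)
b=cap('side');B=cloud(b)
for n,p,h in (('LS',(.643,-.103),.09),('SS',(.465,-.109),.068),('SR',(.527,-.264),.060),('LR',(.393,-.294),.078)):
    print(n);rects(W,p,[h],.055);rects(B,p,[h],.055)
    for X in (W,B):
        X=X.reshape(-1,3);m=(np.hypot(X[:,0]-p[0],X[:,1]-p[1])<.055)&(abs(X[:,2]-h)<.006);Q=X[m]
        if len(Q)>50:
            k=np.linalg.lstsq(np.c_[Q[:,:2],np.ones(len(Q))],Q[:,2],rcond=None)[0];print('tilt deg',np.degrees(np.arctan(np.hypot(*k[:2]))).round(2))
save(b,'s3.png',k=1.5)
E
```

```text
LS
0.09 2678 [ 643.8 -105.8] [68.2 68.3] 76.4 0.0908
0.09 1297 [ 643.6 -102.1] [70.  68.6] 76.6 0.0893
tilt deg 0.33
tilt deg 0.69
SS
0.068 1657 [ 466.7 -112.4] [48.  48.7] 32.1 0.0687
0.068 640 [ 467.  -108.3] [48.3 49. ] 32.3 0.0673
tilt deg 0.64
tilt deg 1.3
SR
0.06 797 [ 529.5 -266.8] [37.2 37.1] 20.3 0.0607
0.06 211 [ 529.5 -261.4] [36.1 36.1] 5.4 0.059
tilt deg 0.55
tilt deg 2.99
LR
0.078 474 [ 394.8 -292.7] [56.8 57.2] 61.9 0.0772
tilt deg 1.77
```

View pics/s3.png

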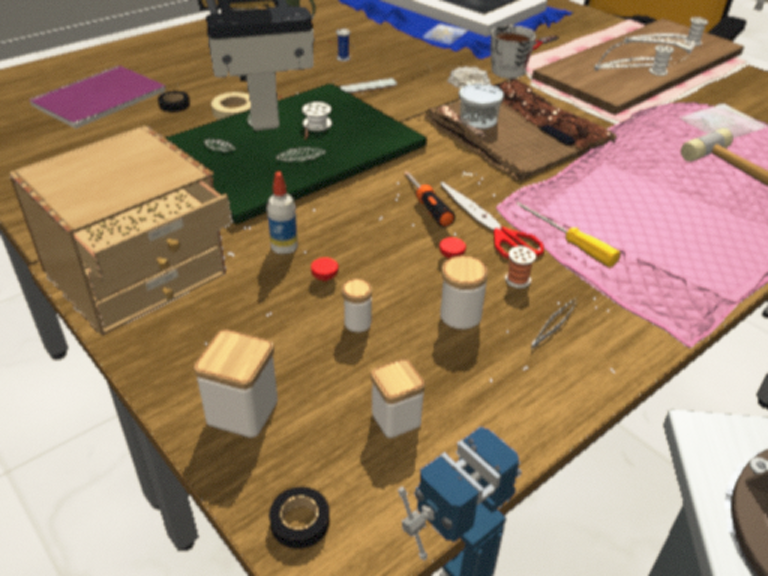

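The side picture shows all four lids seated: large square (236,358), small square (398,380), small round (357,290) and large round (464,270). The glue bottle and spool are where they were. I hand the job in.

```bash
python3 -c "
from plant import r
print(r.close_job())"
```

```text
the job is handed in; nothing more can be done
None
```

All four lids are on their matching jars, and my last camera check before hand-in showed them level and fully home; the job was handed in at about 21 s, but no verdict came back.

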